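# Sort molasses sweets into their packing trays

### The job

Sort the four loose sweets on the paper into the packing trays: each goes into the tray that already holds a sweet of its own shape, loaf with loaf, bar with bar and both rounds with the round. They are brittle, so set each one down without dropping it, flat on the floor of the tray and not on top of another, with the loaf and the bar lying the same way as the one beside them. Leave the sweets that are already in the trays where they are.

Things in the scene. Friction and masses are not known exactly. Their poses are not given: they have to be found in the camera images.
- loaf: Loose sweet, oval loaf shape, brown: a hand-moulded loaf 105 mm long (its x axis), 46 mm wide (its y axis), 36 mm high, with rounded ends, flat underside and domed top; sides nearly upright up to 27 mm. Lies loose on the white paper in front of the trays. 130 to 250 g. Origin: centre of the underside, z up; a half turn about z looks the same.
- bar: Loose sweet, rectangular bar, brown, 85 mm long (its x axis), 30 mm wide (its y axis), 24 mm high. Lies loose on the white paper in front of the trays. 60 to 120 g. Origin: centre of the underside, z up; a half turn about z looks the same.
- round_1: Loose sweet, round flat cake, brown, 46 mm in diameter and 24 mm high. Lies loose on the white paper in front of the trays. 40 to 85 g. Origin: centre of the underside, z up.
- round_2: A second loose round cake, exactly like round_1 (46 mm in diameter, 24 mm high) and belonging in the same tray. Origin: centre of the underside, z up.
- tray_of_loaf: Packing tray already holding a loaf. One of three like trays, swapped about: fixed, aluminium, outside 138 mm (x) by 178 mm (y), inside 130 by 170 mm, floor 4 mm and rim 21 mm above the table. This one's sweet lies 55 mm to the -y side of the tray's centre, lengthwise along the tray's x (give or take 6 mm); the rest of the floor is empty. Origin: centre of the underside, z up.
- loaf_in_tray: The loaf that lies already in its tray, same shape and size as the loose loaf; it is not fixed. It shows which tray is for this shape and must stay where it is. Origin: centre of the underside, z up; its x axis is its length.
- tray_of_bar: Packing tray already holding a bar. One of three like trays, swapped about: fixed, aluminium, outside 138 mm (x) by 178 mm (y), inside 130 by 170 mm, floor 4 mm and rim 21 mm above the table. This one's sweet lies 58 mm to the +y side of the tray's centre, lengthwise along the tray's x (give or take 6 mm); the rest of the floor is empty. Origin: centre of the underside, z up.
- bar_in_tray: The bar that lies already in its tray, same shape and size as the loose bar; it is not fixed. It shows which tray is for this shape and must stay where it is. Origin: centre of the underside, z up; its x axis is its length.
- tray_of_round: Packing tray already holding a round cake. One of three like trays, swapped about: fixed, aluminium, outside 138 mm (x) by 178 mm (y), inside 130 by 170 mm, floor 4 mm and rim 21 mm above the table. This one's sweet lies 55 mm to the -y side of the tray's centre (give or take 6 mm); the rest of the floor is empty. Origin: centre of the underside, z up.
- round_in_tray: The round cake that lies already in its tray, same shape and size as the loose rounds; it is not fixed. It shows which tray is for this shape and must stay where it is. Origin: centre of the underside, z up.
Not all that is in view belongs to the job. What is shaped like the bar but green or yellow is not meant. Leave any green look-alike of the loaf alone.

How it is judged (in metres and radians):
At the end, for the whole second after the job is handed in: All four sweets released and at rest in the tray of their own shape (origin within 55 mm in x, 75 mm in y of its centre), flat on its floor (underside below 9 mm, tilt under 0.12 rad), loaf and bar within 0.3 rad of the one beside; the sweets already there within 15 mm of where they were (x of loaf in the frame of tray_of_loaf between -0.055 and 0.055 m and y of loaf in the frame of tray_of_loaf between -0.075 and 0.075 m and z of loaf in the frame of tray_of_loaf between 0 and 0.009 m and angle between each of loaf, bar, round_1, round_2's own z axis and vertical below 0.12 rad and linear speed of each of loaf, bar, round_1, round_2 below 0.02 m/s and angular speed of each of loaf, bar, round_1, round_2 below 0.2 rad/s and angle between the x axis of loaf and the x axis of loaf_in_tray, either way round below 0.3 rad and x of bar in the frame of tray_of_bar between -0.055 and 0.055 m and y of bar in the frame of tray_of_bar between -0.075 and 0.075 m and z of bar in the frame of tray_of_bar between 0 and 0.009 m and angle between the x axis of bar and the x axis of bar_in_tray, either way round below 0.3 rad and x of round_1 in the frame of tray_of_round between -0.055 and 0.055 m and y of round_1 in the frame of tray_of_round between -0.075 and 0.075 m and z of round_1 in the frame of tray_of_round between 0 and 0.009 m and x of round_2 in the frame of tray_of_round between -0.055 and 0.055 m and y of round_2 in the frame of tray_of_round between -0.075 and 0.075 m and z of round_2 in the frame of tray_of_round between 0 and 0.009 m and distance of each of loaf_in_tray, bar_in_tray, round_in_tray from where it was at the start of the episode below 0.015 m); the robot touches nothing.
It fails at once if a loose sweet is dropped or flung (faster than 0.7 m/s while out of the fingers) ((linear speed of loaf above 0.7 m/s and contact force between the fingers and loaf below 0.1 N) or (linear speed of bar above 0.7 m/s and contact force between the fingers and bar below 0.1 N) or (linear speed of round_1 above 0.7 m/s and contact force between the fingers and round_1 below 0.1 N) or (linear speed of round_2 above 0.7 m/s and contact force between the fingers and round_2 below 0.1 N)).
It fails at once if a sweet that was already in its tray is shoved more than 15 mm (distance of any of loaf_in_tray, bar_in_tray, round_in_tray from where it was at the start of the episode above 0.015 m).
It also fails if it takes over 90 s, if anything falls off the work surface, if the arm or the gripper's body presses on something with over 40 N, if the wrist force passes 120 N, or if a joint passes its speed limit or range.

### The arm

A 7-joint arm with a two-finger parallel gripper is mounted at the origin on the work surface. World frame = base frame: x ahead of the robot, y to its left, z up, the work surface at z = 0. Lengths are in m, angles in degrees, forces in N, time in s.
With the tool pointing down it reaches from about 0.4 to 0.925 m from the base axis. Payload 4.1 kg.
Tool frame: the origin (TCP) lies on the mounting face of the last link; the fingertips stand 173 mm ahead of it and the grasp point (between the pads) lies 155 mm ahead of it; y points along the fingers, z is the direction in which the jaws open and shut, and the axes are right-handed (so a half turn about y gives the same grasp; the last joint's range is limited). The gripper opens to 85 mm and grips with 20 to 120 N. Pads are 22 mm wide; open, the fingers measure 114 mm over their backs; the gripper's body (76 mm by 85 mm) begins 54 mm behind the grasp point. The pads swing forward as they close: fully open they stand 13 mm farther back than shut.
Start: joints at [65.031, 22.827, 2.584, 88.041, -1.071, 69.15, -2.905], TCP at [0.215, -0.613, 0.405] pointing down, gripper open.
Joint ranges: [-161.44, 161.44], [-28.35, 127.94], [-78.24, 83.42], [0, 140.83], [-78.03, 258.03], [13.02, 114.36], [-168.23, 168.23]. Speed limits (degrees/s): [147.25, 147.25, 180, 180, 180, 180, 180].

### API

Orientations are given as a 3x3 rotation matrix whose columns are the frame's x, y, z axes.
In Python, from station import arm gives the robot as it stands. The module is installed in compiled form; this text tells all that it offers.
- The arm moves only by the tool move_arm, never from a script. Its argument "commands" is a list of rows, each a list of 5 numbers: the shift along the world's x, y, z as a fraction of full scale, then the turn about the world's z as a fraction of full scale, then the finger opening in mm, from 0 to 85.4. A call has 1 to 5 rows; each row shifts and turns the commanded pose from where the row before left it; what a row does not reach is not made up. Full scale, the value 1, is 5 cm for a shift and 4 degrees for a turn. A row lasts 1/8 s, in which the tool goes at most 62.5 mm and 10.7 degrees, less where a joint would pass 70% of its speed; a pose out of reach is approached as far as the arm can. A call with a number of a shift or a turn outside -1 to 1 is refused whole. A call with a gripper value outside its range is refused whole. The fingers move at their own pace and stop on an object; "newtons" is the grip in N (left out, the last holds). Time passes only in rows, so rows that do not move let the fingers close. It gives the time, the measured TCP pose, the force and the opening at its end, in the units of the state.
- arm.get_state(): the state, without advancing time (a new reading comes with each control period).
- arm.snapshot(name): name is "scene" or "top" or "wrist"; returns a dict with "color" (420x560x3 uint8, red, green, blue), "depth" (420x560 float32, m along the optical axis (not along the pixel's ray), 0 where there is no reading), "camera_matrix" (3x3 intrinsics, pixels), "k1" (the pictures are not rectified: a ray, as slopes to the right and down, at radius r is drawn at 1 + k1 r^2 times it, then the intrinsics apply), "R" (3x3) and "t" (3): a world point X has camera coordinates R X + t; the wrist camera has in their place "tool_from_camera" (4x4, takes a point from camera to tool coordinates, whose origin is the TCP and whose axes are the tool frame's). Camera axes: x right, y down, z forward; pixel columns grow to the right and rows downward; lengths in m; the calibration is good to about 2 mm. A picture is of the moment at which its call begins: read the wrist's pose just before it.
- arm.finish_job(): hands the job in, once; it reports no verdict.
The state is a dict: "time": time; "joint_pos": joint angles; "joint_vel": joint speeds; "joint_torque": joint torques, N m; "tcp_pos": TCP position; "tool_rot": TCP orientation; "force": force on the tool from outside, world axes, zero at the start; "wrist_torque": the same for the moment, N m; "opening": finger opening in m.
Only numpy, scipy, OpenCV 4.12 (cv2) and the standard library are available. Lean on these libraries where they do the work, as an engineer would, in place of code of your own. Each camera call takes 0.05 s, during which the arm holds its last target. There are 200 camera calls.

## Working session

There is one attempt and no reset: what is moved stays moved. The work goes in short steps, Python scripts to look and compute and a tool call to move; the robot and the scene stay as the last step left them, time stands still between calls to the robot, and variables do not carry over. Pictures are saved under pics/ and viewed, about 12 in all and at most 16, crops included, and the job is handed in when it is done.

Besides the shell and the picture viewer there is one more tool, called in YAML: its name, and indented under it one key for each argument. move_arm: Moves the arm, as the interface text tells. Its arguments: {"type":"object","properties":{"commands":{"type":"array"},"newtons":{"type":"number"}},"required":["commands"]}

```bash
mkdir -p pics; cat > h.py <<'E'
import numpy as np, cv2
from station import arm
def snap(n):
    st=arm.get_state(); s=arm.snapshot(n)
    if n=="wrist":
        T=np.array(s["tool_from_camera"]); R=np.array(st["tool_rot"]); p=np.array(st["tcp_pos"])
        Rwc=R@T[:3,:3]; s["C"]=R@T[:3,3]+p; s["Rwc"]=Rwc
    else:
        R=np.array(s["R"]); s["Rwc"]=R.T; s["C"]=-R.T@np.array(s["t"])
    return s
def ray(s,uv):
    K=np.array(s["camera_matrix"]); k=s["k1"]
    d=np.array([(uv[0]-K[0,2])/K[0,0],(uv[1]-K[1,2])/K[1,1]]); x=d.copy()
    for _ in range(20): x=d/(1+k*(x@x))
    return s["Rwc"]@np.array([x[0],x[1],1.])
def onplane(s,uv,z):
    r=ray(s,uv); return s["C"]+r*(z-s["C"][2])/r[2]
def save(s,name,box=None,f=1):
    im=s["color"][:,:,::-1]
    if box: im=im[box[1]:box[3],box[0]:box[2]]
    cv2.imwrite("pics/"+name,cv2.resize(im,None,fx=f,fy=f,interpolation=cv2.INTER_CUBIC))
E
python3 - <<'E'
from h import *
for n in("scene","top"):
    s=snap(n); save(s,n+".png",f=1.4); print(n,s["C"],s["Rwc"].round(3).tolist(),s["camera_matrix"],s["k1"])
st=arm.get_state(); print(st)
E
```

```text
scene [1.19561028 0.01358333 0.85497775] [[-0.037, 0.777, -0.628], [0.999, 0.026, -0.027], [-0.005, -0.629, -0.777]] [[513.81828209   0.         266.79669157]
 [  0.         513.81828209 201.91788157]
 [  0.           0.           1.        ]] -0.01655104402813714
top [ 0.53055853 -0.01667107  0.77092689] [[0.016, -0.997, 0.076], [-1.0, -0.014, 0.023], [-0.022, -0.076, -0.997]] [[386.30984121   0.         278.78459564]
 [  0.         386.30984121 210.41381624]
 [  0.           0.           1.        ]] -0.07123618199020668
{'time': 0.1, 'joint_pos': array([65.03071386, 22.86795725,  2.57992321, 88.10705845, -1.07255545,
       69.14963066, -2.90549751]), 'joint_vel': array([-0.03461346, -0.06601136, -0.04098493, -0.21833758,  0.05752033,
       -0.07081566,  0.10394402]), 'joint_torque': array([ 3.12535391e-03, -4.76262903e+01,  1.36970636e+00, -2.54949528e+01,
        1.18897227e-02,  5.00204347e-03, -6.27612575e-07]), 'tcp_pos': array([ 0.21476525, -0.61321446,  0.403763  ]), 'tool_rot': array([[-9.43784493e-01, -6.73509152e-04,  3.30560701e-01],
       [-3.30561372e-01,  1.61947780e-03, -9.43783109e-01],
       [ 1.00310843e-04, -9.99998462e-01, -1.75107415e-03]]), 'force': array([-0.84178704, -0.26796545, -0.09800185]), 'wrist_torque': array([ 0.0221268 ,  0.00171466, -0.01720196]), 'opening': 0.0855636646668959}
```

View pics/top.png

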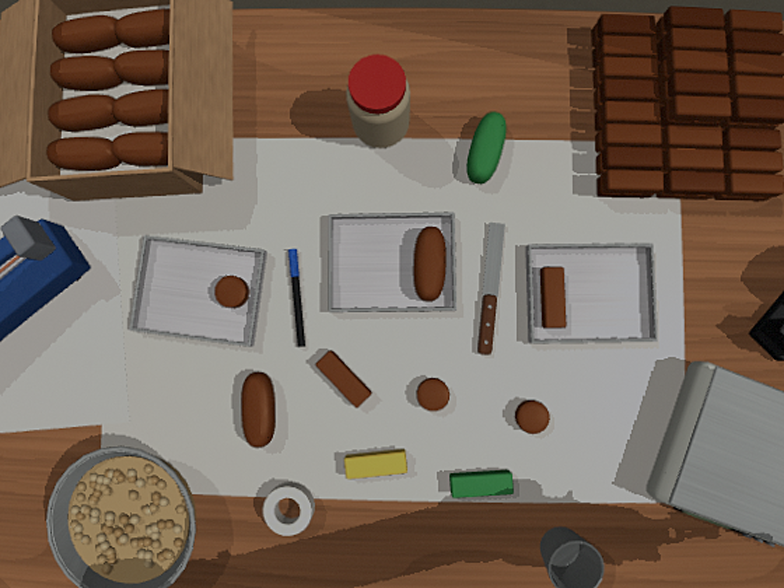

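View pics/scene.png

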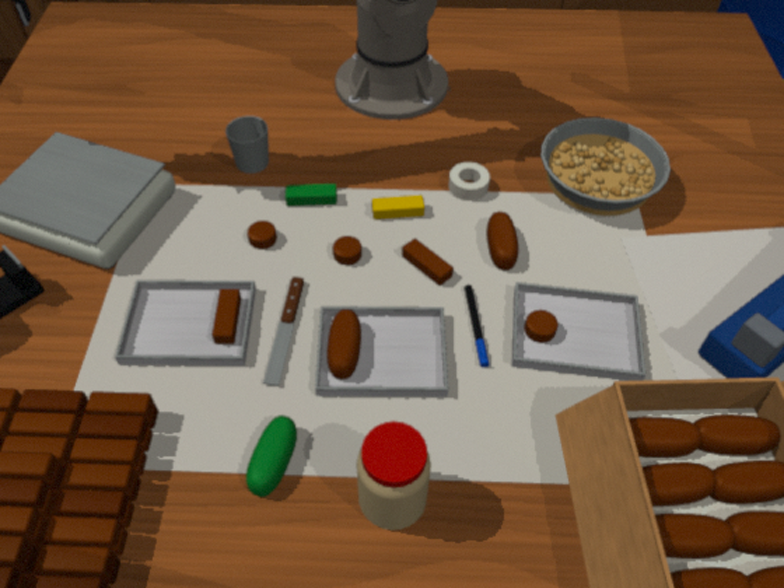

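Top view (shown at 1.4x): the loose brown sweets are the loaf (258,410), bar (343,378) and rounds (433,394) and (532,417). The trays hold a round on the left (197,290), a loaf in the middle (392,262) and a bar on the right (590,292). The green and yellow bars (480,484)/(375,464) and the green loaf (487,147) don't fit because of their colour. The stacked sweets at the rear are off the paper.

```bash
cat >> h.py <<'E'
def depthpts(s):
    h,w=s["depth"].shape; K=np.array(s["camera_matrix"])
    u,v=np.meshgrid(np.arange(w,dtype=np.float32),np.arange(h,dtype=np.float32))
    d=np.stack([(u-K[0,2])/K[0,0],(v-K[1,2])/K[1,1]],-1); x=d.copy()
    for _ in range(15): x=d/(1+s["k1"]*(x**2).sum(-1,keepdims=True))
    P=np.dstack([x,np.ones((h,w))])*s["depth"][...,None]
    return P@s["Rwc"].T+s["C"]
def brown(s):
    hsv=cv2.cvtColor(s["color"],cv2.COLOR_RGB2HSV)
    m=((hsv[...,0]<14)&(hsv[...,1]>130)&(hsv[...,2]>40)).astype(np.uint8)
    return cv2.morphologyEx(m,cv2.MORPH_OPEN,np.ones((3,3)))
def blobs(s,zmin=.0,amin=150,amax=9000):
    P=depthpts(s); n,l,st,c=cv2.connectedComponentsWithStats(brown(s))
    for i in range(1,n):
        if not amin<st[i,4]<amax: continue
        q=P[(l==i)&(s["depth"]>0)]
        if len(q)<30: continue
        zt=np.percentile(q[:,2],95); q2=q[q[:,2]>(zt-.012)][:,:2]
        if len(q2)<5: continue
        (cx,cy),(a,b),ang=cv2.minAreaRect((q2*1000).astype(np.float32))
        bx=cv2.boxPoints(((cx,cy),(a,b),ang)); e=max(bx[1]-bx[0],bx[2]-bx[1],key=np.linalg.norm)
        print("px",c[i].round(0),"A",st[i,4],"z %.3f"%zt,"rect c",round(cx,1),round(cy,1),"size",round(a,1),round(b,1),"long dir deg",round(np.degrees(np.arctan2(e[1],e[0]))%180,1),"mean",q2.mean(0).round(4))
E
python3 - <<'E'
from h import *
for n in("top","scene"):
    s=snap(n); print(n); blobs(s)
    if n=="top":
        hh=depthpts(s)
        save(s,"crop.png",(80,140,480,360),2)
        # tray corners (pixels /1.4 at rim z=.021)
        for name,c in dict(round=[(146,237),(266,249),(252,345),(130,329)],loaf=[(330,214),(454,214),(454,312),(331,309)],bar=[(528,245),(652,244),(656,341),(532,342)]).items():
            p=np.array([onplane(s,np.array(q)/1.4,.021)[:2] for q in c]); print(name,p.mean(0).round(4),"xdir deg (up edge)",np.degrees(np.arctan2(*(p[0]-p[3])[::-1])).round(1),np.degrees(np.arctan2(*(p[1]-p[2])[::-1])).round(1),"side",np.degrees(np.arctan2(*(p[0]-p[1])[::-1])).round(1))
E
```

```text
top
px [498.  11.] A 495 z 0.076 rect c 980.3 -422.5 size 79.4 28.5 long dir deg 89.5 mean [ 0.9791 -0.4214]
px [80. 21.] A 1718 z 0.082 rect c 955.5 402.4 size 41.2 176.5 long dir deg 93.5 mean [0.954  0.3981]
px [541.  21.] A 996 z 0.076 rect c 964.1 -509.6 size 61.1 79.5 long dir deg 91.0 mean [ 0.9632 -0.5083]
px [499.  27.] A 554 z 0.076 rect c 949.6 -421.2 size 34.0 78.5 long dir deg 90.3 mean [ 0.9463 -0.4206]
px [449.  32.] A 531 z 0.051 rect c 946.8 -333.6 size 32.2 80.8 long dir deg 94.2 mean [ 0.9461 -0.3325]
px [499.  43.] A 576 z 0.076 rect c 916.4 -422.0 size 33.8 80.6 long dir deg 90.2 mean [ 0.9136 -0.4205]
px [79. 49.] A 1712 z 0.082 rect c 896.7 398.7 size 41.2 176.1 long dir deg 93.7 mean [0.895  0.3948]
px [542.  45.] A 513 z 0.076 rect c 916.8 -507.6 size 33.7 74.4 long dir deg 90.3 mean [ 0.9137 -0.5062]
px [450.  47.] A 560 z 0.051 rect c 916.8 -332.7 size 80.5 33.4 long dir deg 89.1 mean [ 0.9136 -0.3325]
px [501.  59.] A 570 z 0.076 rect c 883.2 -421.6 size 34.0 79.7 long dir deg 90.2 mean [ 0.881  -0.4207]
px [542.  61.] A 510 z 0.076 rect c 883.8 -505.4 siz
[... 3702 characters left out ...]
3 rect c 845.5 18.8 size 69.9 71.2 long dir deg 119.9 mean [0.8472 0.019 ]
px [ 15. 346.] A 752 z 0.076 rect c 873.0 -411.0 size 48.1 53.9 long dir deg 93.9 mean [ 0.8738 -0.4073]
px [510. 345.] A 2109 z 0.083 rect c 842.0 388.3 size 42.0 165.4 long dir deg 93.0 mean [0.8449 0.3842]
px [ 50. 394.] A 1756 z 0.052 rect c 930.0 -342.8 size 97.2 93.2 long dir deg 2.9 mean [ 0.9417 -0.3396]
px [  9. 378.] A 601 z 0.076 rect c 927.4 -394.5 size 64.3 36.5 long dir deg 15.5 mean [ 0.927  -0.3978]
px [516. 381.] A 2030 z 0.083 rect c 902.3 380.0 size 41.0 141.0 long dir deg 92.2 mean [0.9036 0.3767]
px [521. 413.] A 815 z 0.083 rect c 952.3 372.3 size 21.8 122.9 long dir deg 92.7 mean [0.9537 0.3725]
```

View pics/crop.png

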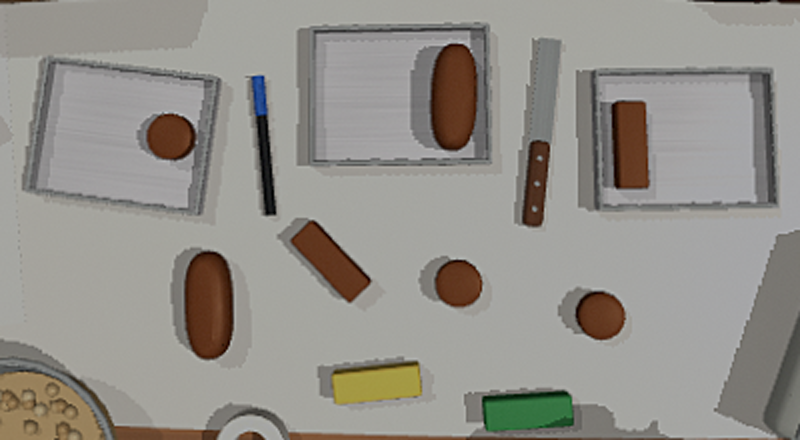

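The crop confirms all four: brown loaf (209,305), bar (331,260), rounds (459,283) and (601,315). The only look-alikes on the paper are the yellow and green bars. I'll start with the round on the right.

move_arm:
  commands:
    - [0.4, 0.8, -0.2, 1, 85]
    - [0.4, 0.8, -0.2, 1, 85]
    - [0.4, 0.8, -0.2, 1, 85]
    - [0.4, 0.8, -0.2, 1, 85]
    - [0.4, 0.8, -0.2, 1, 85]
  newtons: 30

```text
time: 0.82
tcp_pos: [0.3153, -0.4121, 0.3544]
tool_rot: [[-0.772, 0.0, 0.635], [-0.635, -0.0, -0.772], [-0.0, -1.0, 0.0]]
force: [0.9, -0.7, -0.7]
opening: 0.0849
```

move_arm:
  commands:
    - [0.4, 0.8, -0.2, 1, 85]
    - [0.4, 0.8, -0.2, 1, 85]
    - [0.4, 0.8, -0.2, 1, 85]
    - [0.4, 0.8, -0.2, 1, 85]
    - [0.4, 0.8, -0.2, 1, 85]

```text
time: 1.45
tcp_pos: [0.4153, -0.2122, 0.3046]
tool_rot: [[-0.509, 0.001, 0.861], [-0.861, -0.0, -0.509], [0.0, -1.0, 0.001]]
force: [0.4, -0.1, -0.5]
opening: 0.0851
```

move_arm:
  commands:
    - [0, 0, 0, 1, 85]
    - [0, 0, 0, 1, 85]
    - [0, 0, 0, 1, 85]
    - [0, 0, 0, 1, 85]
    - [0, 0, 0, 1, 85]

```text
time: 2.08
tcp_pos: [0.4147, -0.2135, 0.3047]
tool_rot: [[-0.183, -0.0, 0.983], [-0.983, -0.0, -0.183], [0.0, -1.0, -0.0]]
force: [1.1, 0.4, -1.0]
opening: 0.085
```

```bash
cat >> h.py <<'E'
def stat():
    st=arm.get_state(); R=np.array(st["tool_rot"])
    print("t",st["time"],"tcp",st["tcp_pos"].round(4),"jaw deg",np.degrees(np.arctan2(R[1,2],R[0,2])).round(1),"tilt",R[2,1].round(4),"open",round(st["opening"],4),"F",st["force"].round(1),"J",st["joint_pos"].round(0))
E
python3 - <<'E'
from h import *
stat(); s=snap("wrist"); save(s,"w1.png"); blobs(s,amax=60000)
E
```

```text
t 2.075 tcp [ 0.4147 -0.2135  0.3047] jaw deg -10.6 tilt -1.0 open 0.085 F [ 1.1  0.4 -1. ] J [ 40.  11. -20. 118.   5.  51.   7.]
px [ 61. 146.] A 29068 z 0.002 rect c 275.5 -173.8 size 269.4 176.6 long dir deg 66.3 mean [ 0.251  -0.1382]
px [285.   4.] A 324 z 0.026 rect c 445.6 -75.4 size 6.5 27.7 long dir deg 169.2 mean [ 0.4458 -0.0747]
px [437.  74.] A 2790 z 0.016 rect c 547.6 -135.7 size 18.5 82.4 long dir deg 174.7 mean [ 0.5465 -0.1358]
px [504. 187.] A 4061 z 0.030 rect c 586.5 -225.4 size 84.6 28.7 long dir deg 1.8 mean [ 0.5855 -0.2247]
px [282. 188.] A 2560 z 0.025 rect c 421.7 -196.9 size 43.7 43.8 long dir deg 124.9 mean [ 0.4216 -0.1962]
px [178. 360.] A 988 z 0.002 rect c 329.1 -283.6 size 223.8 40.8 long dir deg 62.2 mean [ 0.2924 -0.3476]
px [ 86. 412.] A 519 z 0.001 rect c 264.7 -318.1 size 282.8 33.6 long dir deg 43.2 mean [ 0.1805 -0.3935]
px [468. 412.] A 504 z 0.001 rect c 516.6 -364.9 size 31.1 282.4 long dir deg 115.5 mean [ 0.5688 -0.4695]
```

View pics/w1.png

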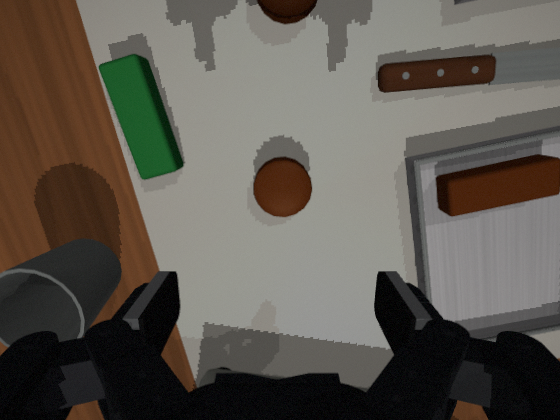

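The wrist view shows round_2 at (282,187), between the open fingers at (160,300) and (395,300). It agrees with the top view. Next I'll read the fingertip reach from the depth image.

```bash
python3 - <<'E'
from h import *
st=arm.get_state(); s=snap("wrist"); P=depthpts(s); L=(P-st["tcp_pos"])@np.array(st["tool_rot"])
for b in((110,265,185,330),(370,265,450,330)):
    q=L[b[1]:b[3],b[0]:b[2]].reshape(-1,3); q=q[(q[:,1]<.22)&(q[:,1]>.1)]
    print(np.percentile(q,[1,50,99],axis=0).round(4).tolist())
E
```

```text
[[-0.0126, 0.1151, -0.0562], [-0.0076, 0.1377, -0.0437], [0.01, 0.1587, -0.0425]]
[[-0.0129, 0.1143, 0.0416], [-0.0078, 0.1372, 0.043], [0.0102, 0.1587, 0.0552]]
```

move_arm:
  commands:
    - [0.07, 0.17, -0.5, 1, 75]
    - [0.07, 0.17, -0.5, 0, 75]
    - [0, 0, -0.5, 0, 75]
    - [0, 0, -0.4, 0, 75]
    - [0, 0, 0, 0, 75]

```text
time: 2.8
tcp_pos: [0.4211, -0.1962, 0.2086]
tool_rot: [[-0.117, -0.003, 0.993], [-0.993, 0.001, -0.117], [-0.001, -1.0, -0.003]]
force: [-0.1, -0.3, 1.1]
opening: 0.0749
```

```bash
python3 - <<'E'
from h import *
stat()
E
```

```text
t 2.8 tcp [ 0.4211 -0.1962  0.2086] jaw deg -6.7 tilt -1.0 open 0.0749 F [-0.1 -0.3  1.1] J [ 37.  20. -20. 123.  11.  39.   3.]
```

The fingertips reach about 160 mm when open, so the 173 mm figure is for closed fingers. It's safe to descend to TCP z of about 0.176.

move_arm:
  commands:
    - [0, 0, -0.32, 0, 75]
    - [0, 0, -0.32, 0, 75]
    - [0, 0, 0, 0, 30]
    - [0, 0, 0, 0, 30]
    - [0, 0, 0, 0, 30]
  newtons: 30

```text
time: 3.42
tcp_pos: [0.4221, -0.1965, 0.1781]
tool_rot: [[-0.117, 0.001, 0.993], [-0.993, -0.0, -0.117], [0.0, -1.0, 0.001]]
force: [-0.9, -0.5, -1.0]
opening: 0.0449
```

move_arm:
  commands:
    - [0, 0, 0, 0, 30]
    - [0, 0, 0, 0, 30]
    - [0, 0, 0.3, 0, 30]
    - [0, 0, 0.6, 0, 30]
    - [0, 0, 0.8, 0, 30]

```text
time: 4.05
tcp_pos: [0.4215, -0.1963, 0.264]
tool_rot: [[-0.116, -0.001, 0.993], [-0.993, 0.001, -0.116], [-0.001, -1.0, -0.001]]
force: [0.2, 0.0, -1.4]
opening: 0.045
```

```bash
python3 - <<'E'
from h import *
stat(); s=snap("wrist"); save(s,"w2.png",f=.7); blobs(s,amax=60000)
E
```

```text
t 4.05 tcp [ 0.4215 -0.1963  0.264 ] jaw deg -6.7 tilt -1.0 open 0.045 F [ 0.2  0.  -1.4] J [ 39.  15. -22. 121.   7.  46.   6.]
px [ 50. 165.] A 25129 z 0.002 rect c 263.5 -157.6 size 171.8 212.8 long dir deg 117.5 mean [ 0.2674 -0.143 ]
px [300.  13.] A 1794 z 0.026 rect c 448.4 -72.9 size 16.3 41.6 long dir deg 172.6 mean [ 0.4487 -0.0721]
px [464. 110.] A 3701 z 0.016 rect c 547.8 -135.4 size 19.1 83.7 long dir deg 174.4 mean [ 0.5462 -0.1353]
px [512. 245.] A 3787 z 0.030 rect c 575.2 -225.4 size 62.9 29.8 long dir deg 2.4 mean [ 0.5743 -0.2248]
px [277. 293.] A 7798 z 0.112 rect c 420.7 -197.0 size 44.0 44.4 long dir deg 135.2 mean [ 0.4209 -0.1949]
px [145. 405.] A 877 z 0.001 rect c 339.1 -277.9 size 238.2 28.2 long dir deg 55.1 mean [ 0.2878 -0.3494]
```

move_arm:
  commands:
    - [0.3, 0.5, 0, 0, 30]
    - [0.35, 0.9, 0, 0, 30]
    - [0.35, 0.9, 0, 0, 30]
    - [0.35, 0.9, 0, 0, 30]
    - [0.35, 0.9, 0, 0, 30]

```text
time: 4.72
tcp_pos: [0.5073, 0.0099, 0.2638]
tool_rot: [[-0.117, 0.002, 0.993], [-0.993, -0.0, -0.117], [0.0, -1.0, 0.002]]
force: [0.6, -1.0, -0.2]
opening: 0.045
```

move_arm:
  commands:
    - [0.35, 0.9, 0, 0, 30]
    - [0.35, 0.9, 0, 0, 30]
    - [0.35, 0.9, 0, 0, 30]
    - [0.35, 0.9, 0, 0, 30]
    - [0.3, 0.5, 0, 0, 30]

```text
time: 5.35
tcp_pos: [0.5919, 0.2168, 0.2639]
tool_rot: [[-0.114, 0.001, 0.994], [-0.994, 0.002, -0.114], [-0.002, -1.0, 0.001]]
force: [1.3, -0.4, -0.5]
opening: 0.0449
```

```bash
python3 - <<'E'
from h import *
stat(); s=snap("wrist"); save(s,"w3.png"); blobs(s,amax=60000)
E
```

```text
t 5.35 tcp [0.5919 0.2168 0.2639] jaw deg -6.5 tilt -1.0 open 0.0449 F [ 1.3 -0.4 -0.5] J [ -3.  31. -28.  98.  17.  55. -44.]
px [270. 210.] A 3076 z 0.030 rect c 589.3 230.8 size 36.8 43.9 long dir deg 176.8 mean [0.5892 0.2316]
px [277. 293.] A 7877 z 0.111 rect c 591.4 216.3 size 44.9 44.2 long dir deg 85.9 mean [0.5916 0.2184]
px [ 55. 297.] A 6342 z 0.037 rect c 432.8 185.0 size 87.6 42.2 long dir deg 1.6 mean [0.4371 0.1881]
px [149. 406.] A 669 z 0.025 rect c 519.7 147.7 size 204.2 20.3 long dir deg 55.5 mean [0.4771 0.0865]
```

View pics/w3.png

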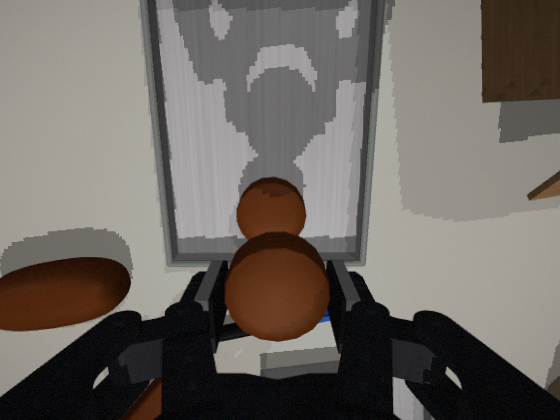

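The wrist view shows the tray of the round squared up with the jaws. Its near outer corners are at (167,264) and (363,264), the resident round at (270,210), and the held round at (277,290).

```bash
python3 - <<'E'
from h import *
s=snap("wrist")
a,b=[onplane(s,p,.021)[:2] for p in((167,264),(363,264))]
c,d=[onplane(s,p,.021)[:2] for p in((148,30),(383,30))]
print(a,b,np.linalg.norm(a-b),np.degrees(np.arctan2(*(b-a)[::-1])),c,d,np.linalg.norm(c-d))
u=(b-a)/np.linalg.norm(b-a); v=np.array([-u[1],u[0]]); m=(a+b)/2
print("centre",m+v*.089,"spots",m+v*.142,m+v*.092)
E
```

```text
[0.51507719 0.20297599] [0.64986814 0.18755385] 0.13567034205076156 -6.527127819415533 [0.53346919 0.34786469] [0.66761378 0.33272775] 0.13499590925881208
centre [0.59258962 0.28368803] spots [0.59861432 0.33634449] [0.59293064 0.28666859]
```

```bash
python3 - <<'E'
from h import *
s=snap("wrist"); P=depthpts(s)
for u in(190,270,345):
    print(u,[(v,*P[v,u].round(3)) for v in list(range(232,272,3))])
for v in (100,180): print(v,[(u,*P[v,u].round(3)) for u in list(range(145,180,3))+list(range(350,385,3))])
s=snap("scene"); save(s,"sc2.png",(300,170,500,320),4)
E
```

```text
190 [(232, np.float64(0.529), np.float64(0.216), np.float64(0.004)), (235, np.float64(0.529), np.float64(0.215), np.float64(0.006)), (238, np.float64(0.528), np.float64(0.212), np.float64(0.004)), (241, np.float64(0.528), np.float64(0.21), np.float64(0.005)), (244, np.float64(0.528), np.float64(0.208), np.float64(0.006)), (247, np.float64(0.527), np.float64(0.205), np.float64(0.005)), (250, np.float64(0.526), np.float64(0.203), np.float64(0.005)), (253, np.float64(0.526), np.float64(0.2), np.float64(0.005)), (256, np.float64(0.527), np.float64(0.2), np.float64(0.009)), (259, np.float64(0.528), np.float64(0.199), np.float64(0.013)), (262, np.float64(0.529), np.float64(0.199), np.float64(0.018)), (265, np.float64(0.53), np.float64(0.199), np.float64(0.023)), (268, np.float64(0.529), np.float64(0.195), np.float64(0.021)), (271, np.float64(0.522), np.float64(0.185), np.float64(0.002))]
270 [(232, np.float64(0.592), np.float64(0.24), np.float64(0.09)), (235, np.float64(0.592), np.float64(0.24), np.float64(0.094)), (238, np.float64(0.592), np.float64(0.24), np.float64(0.098)), (241, np.flo
[... 3942 characters left out ...]
), (353, np.float64(0.648), np.float64(0.241), np.float64(0.005)), (356, np.float64(0.65), np.float64(0.241), np.float64(0.004)), (359, np.float64(0.652), np.float64(0.241), np.float64(0.007)), (362, np.float64(0.652), np.float64(0.243), np.float64(0.014)), (365, np.float64(0.652), np.float64(0.244), np.float64(0.021)), (368, np.float64(0.654), np.float64(0.244), np.float64(0.021)), (371, np.float64(0.661), np.float64(0.239), np.float64(0.002)), (374, np.float64(0.6), np.float64(0.29), np.float64(0.234)), (377, np.float64(0.666), np.float64(0.239), np.float64(0.001)), (380, np.float64(0.667), np.float64(0.238), np.float64(0.002)), (383, np.float64(0.67), np.float64(0.238), np.float64(-0.0))]
```

View pics/sc2.png

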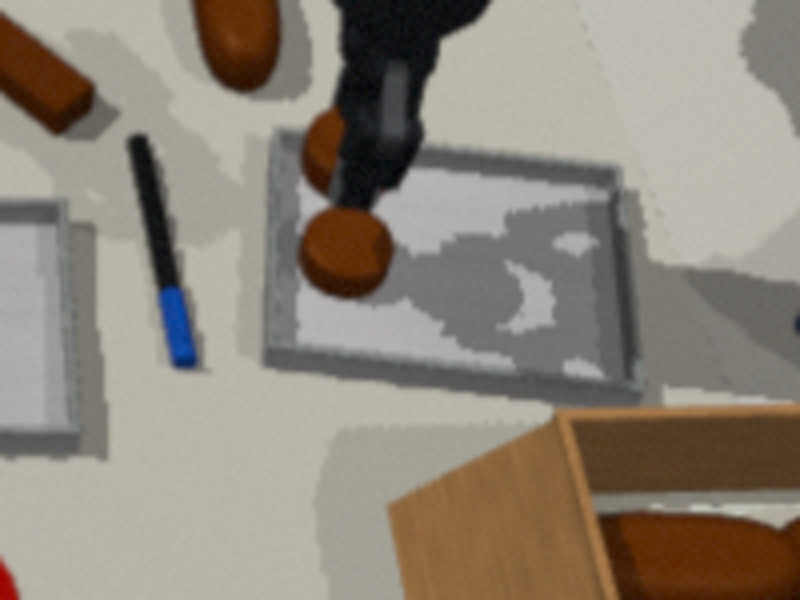

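The depth image puts the tray centre at about (0.591, 0.278), so the top view was about 4 mm off. I'll use the far spot at (0.597, 0.330).

move_arm:
  commands:
    - [0.1, 0.6, 0, 0, 30]
    - [0, 0.9, 0, 0, 30]
    - [0, 0.7, 0, 0, 30]
    - [0, 0.06, -0.4, 0, 30]
    - [0, 0, -0.5, 0, 30]

```text
time: 6.18
tcp_pos: [0.597, 0.3249, 0.2173]
tool_rot: [[-0.118, 0.001, 0.993], [-0.993, -0.002, -0.118], [0.001, -1.0, 0.001]]
force: [0.5, -0.5, -1.8]
opening: 0.0448
```

move_arm:
  commands:
    - [0, 0, -0.4, 0, 30]
    - [0, 0, -0.2, 0, 30]
    - [0, 0, 0, 0, 30]

```text
time: 6.55
tcp_pos: [0.5968, 0.3256, 0.1869]
tool_rot: [[-0.117, -0.001, 0.993], [-0.993, -0.001, -0.117], [0.001, -1.0, -0.001]]
force: [0.1, 0.6, -0.5]
opening: 0.0446
```

move_arm:
  commands:
    - [0, 0.09, -0.06, 0, 30]
    - [0, 0, -0.03, 0, 30]
    - [0, 0, 0, 0, 30]

```text
time: 6.92
tcp_pos: [0.5968, 0.3313, 0.1836]
tool_rot: [[-0.116, 0.001, 0.993], [-0.993, 0.0, -0.116], [-0.0, -1.0, 0.0]]
force: [0.1, 0.3, -1.2]
opening: 0.0449
```

```bash
python3 - <<'E'
from h import *
stat()
E
```

```text
t 6.925 tcp [0.5968 0.3313 0.1836] jaw deg -6.7 tilt -1.0 open 0.0449 F [ 0.1  0.3 -1.2] J [-15.  41. -26.  93.  21.  52. -55.]
```

move_arm:
  commands:
    - [0, 0, -0.03, 0, 30]
    - [0, 0, 0, 0, 30]

```text
time: 7.18
tcp_pos: [0.5969, 0.331, 0.1819]
tool_rot: [[-0.117, 0.0, 0.993], [-0.993, 0.0, -0.117], [-0.0, -1.0, 0.0]]
force: [-0.1, 0.4, -0.8]
opening: 0.0449
```

move_arm:
  commands:
    - [0, 0, -0.02, 0, 30]
    - [0, 0, 0, 0, 30]

```text
time: 7.42
tcp_pos: [0.597, 0.3311, 0.1818]
tool_rot: [[-0.117, 0.0, 0.993], [-0.993, -0.0, -0.117], [0.0, -1.0, 0.0]]
force: [-1.4, -1.0, 4.0]
opening: 0.0447
```

The force reading of 4 N upward at z 0.1818 means it's on the floor. Now I'll release, rise and go to round_1.

move_arm:
  commands:
    - [0, 0, 0, 0, 60]
    - [0, 0, 0, 0, 62]
    - [0, 0, 0.2, 0, 62]
    - [0, 0, 0.7, 0, 62]
    - [0, 0, 0.7, 0, 75]

```text
time: 8.05
tcp_pos: [0.5968, 0.3311, 0.2619]
tool_rot: [[-0.117, -0.0, 0.993], [-0.993, 0.0, -0.117], [-0.0, -1.0, -0.0]]
force: [0.3, -0.8, 0.2]
opening: 0.0749
```

move_arm:
  commands:
    - [-0.2, -0.6, 0.2, 0, 75]
    - [-0.3, -0.8, 0, 0, 75]
    - [-0.3, -0.8, 0, 0, 75]
    - [-0.3, -0.8, 0, 0, 75]
    - [-0.3, -0.8, 0, 0, 75]

```text
time: 8.68
tcp_pos: [0.5264, 0.1399, 0.2715]
tool_rot: [[-0.117, 0.001, 0.993], [-0.993, 0.0, -0.117], [-0.0, -1.0, 0.001]]
force: [0.9, -0.9, 0.3]
opening: 0.0748
```

move_arm:
  commands:
    - [-0.3, -0.8, 0, 0, 75]
    - [-0.3, -0.8, 0, 0, 75]
    - [-0.3, -0.8, 0, 0, 75]
    - [-0.3, -0.8, -0.2, 0, 75]
    - [-0.3, -0.8, -0.4, 0, 75]

```text
time: 9.3
tcp_pos: [0.4521, -0.0602, 0.2419]
tool_rot: [[-0.116, 0.004, 0.993], [-0.993, -0.001, -0.116], [0.0, -1.0, 0.004]]
force: [0.0, -1.2, 0.1]
opening: 0.0747
```

```bash
python3 - <<'E'
from h import *
stat(); s=snap("wrist"); save(s,"w4.png",f=.7); blobs(s,amax=60000)
s=snap("top"); print("top");blobs(s); save(s,"t4.png",(80,140,480,360),2)
E
```

```text
t 9.3 tcp [ 0.4521 -0.0602  0.2419] jaw deg -6.7 tilt -1.0 open 0.0747 F [ 0.  -1.2  0.1] J [ 25.  16. -25. 123.  10.  43. -14.]
px [259.  34.] A 4567 z 0.026 rect c 458.4 54.6 size 51.1 28.0 long dir deg 45.1 mean [0.4565 0.0507]
px [ 23. 256.] A 9836 z 0.002 rect c 280.3 -68.8 size 189.6 125.0 long dir deg 47.5 mean [ 0.2769 -0.0627]
px [534. 205.] A 2961 z 0.041 rect c 595.1 -54.5 size 30.4 39.2 long dir deg 97.6 mean [ 0.5942 -0.0515]
px [273. 237.] A 3956 z 0.025 rect c 450.2 -59.3 size 43.9 43.7 long dir deg 8.0 mean [ 0.4503 -0.0579]
px [459. 317.] A 835 z 0.015 rect c 542.9 -105.1 size 27.2 115.9 long dir deg 133.4 mean [ 0.5683 -0.1341]
px [ 96. 410.] A 399 z 0.001 rect c 338.9 -137.3 size 183.2 18.4 long dir deg 52.8 mean [ 0.293  -0.1941]
top
px [497.  12.] A 511 z 0.076 rect c 979.8 -421.7 size 28.7 79.5 long dir deg 91.5 mean [ 0.979  -0.4209]
px [80. 22.] A 1773 z 0.083 rect c 956.6 401.7 size 42.0 176.5 long dir deg 93.2 mean [0.9539 0.3983]
px [541.  45.] A 2657 z 0.076 rect c 913.9 -509.4 size 80.8 160.9 long dir deg 179.2 mean [ 0.9143 -0.5058]
px [499.  43.] A 1777
[... 1151 characters left out ...]
.030 rect c 596.2 328.9 size 41.9 44.3 long dir deg 91.7 mean [0.5962 0.327 ]
px [165. 208.] A 411 z 0.030 rect c 589.8 224.4 size 41.5 42.7 long dir deg 90.7 mean [0.5887 0.2237]
px [348. 232.] A 336 z 0.016 rect c 549.3 -135.1 size 18.0 81.4 long dir deg 174.3 mean [ 0.5486 -0.1346]
px [245. 270.] A 620 z 0.026 rect c 470.9 64.5 size 82.1 27.9 long dir deg 44.9 mean [0.4708 0.0643]
px [184. 293.] A 1013 z 0.038 rect c 426.6 181.0 size 97.1 40.1 long dir deg 1.8 mean [0.4267 0.1801]
px [ 24. 358.] A 5045 z 0.002 rect c 267.3 499.8 size 245.6 162.7 long dir deg 1.3 mean [0.2764 0.5228]
px [480. 392.] A 6947 z 0.003 rect c 238.0 -410.0 size 328.1 119.8 long dir deg 88.5 mean [ 0.2338 -0.4047]
```

View pics/t4.png

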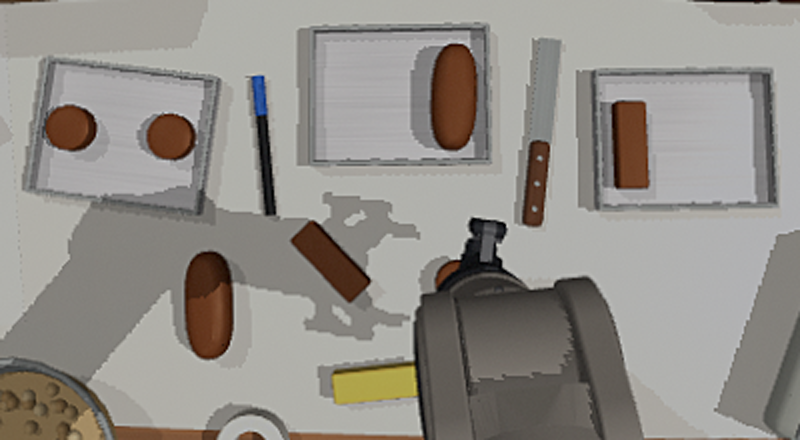

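Round_2 lies flat in its tray (70,128), the resident round hasn't moved (171,136), and the gripper is over round_1. Gripping it now.

move_arm:
  commands:
    - [-0.03, 0.01, -0.4, 0, 75]
    - [0, 0, -0.5, 0, 75]
    - [0, 0, -0.36, 0, 75]
    - [0, 0, -0.04, 0, 75]
    - [0, 0, 0, 0, 30]

```text
time: 10.02
tcp_pos: [0.451, -0.0581, 0.1765]
tool_rot: [[-0.116, 0.001, 0.993], [-0.993, 0.0, -0.116], [-0.0, -1.0, 0.001]]
force: [0.7, 0.1, -0.3]
opening: 0.0588
```

move_arm:
  commands:
    - [0, 0, 0, 0, 30]
    - [0, 0, 0, 0, 30]
    - [0, 0, 0, 0, 30]

```text
time: 10.4
tcp_pos: [0.4511, -0.0583, 0.1769]
tool_rot: [[-0.117, 0.002, 0.993], [-0.993, -0.0, -0.117], [0.0, -1.0, 0.002]]
force: [-0.4, 0.5, 6.5]
opening: 0.0452
```

move_arm:
  commands:
    - [0, 0, 0.3, 0, 30]
    - [0, 0, 0.7, 0, 30]
    - [0, 0, 0.7, 0, 30]
    - [0.2, 0.5, 0, 0, 30]
    - [0.35, 0.8, 0, 0, 30]

```text
time: 11.02
tcp_pos: [0.4779, 0.0056, 0.2622]
tool_rot: [[-0.121, 0.002, 0.993], [-0.993, -0.002, -0.121], [0.001, -1.0, 0.002]]
force: [-0.0, 0.2, -0.8]
opening: 0.0452
```

```bash
python3 - <<'E'
from h import *
stat(); s=snap("wrist"); blobs(s,amax=60000)
E
```

```text
t 11.025 tcp [0.4779 0.0056 0.2622] jaw deg -6.9 tilt -1.0 open 0.0452 F [-0.   0.2 -0.8] J [ 18.  17. -28. 119.  11.  47. -23.]
px [254. 134.] A 6654 z 0.026 rect c 470.0 65.0 size 83.9 29.3 long dir deg 44.9 mean [0.4711 0.0666]
px [ 23. 291.] A 9356 z 0.002 rect c 311.3 -46.2 size 224.2 139.0 long dir deg 64.2 mean [ 0.274  -0.0323]
px [277. 294.] A 7951 z 0.111 rect c 477.6 4.5 size 44.3 44.4 long dir deg 130.8 mean [0.4777 0.0065]
px [501. 285.] A 6973 z 0.041 rect c 620.1 -51.0 size 42.4 81.9 long dir deg 177.6 mean [ 0.619  -0.0472]
```

move_arm:
  commands:
    - [0.38, 0.9, 0, 0, 30]
    - [0.38, 0.9, 0, 0, 30]
    - [0.38, 0.9, 0, 0, 30]
    - [0.38, 0.9, 0, 0, 30]
    - [0.38, 0.9, 0, 0, 30]

```text
time: 11.7
tcp_pos: [0.5733, 0.2326, 0.2616]
tool_rot: [[-0.117, 0.001, 0.993], [-0.993, -0.0, -0.117], [0.0, -1.0, 0.001]]
force: [-0.5, -0.6, -0.7]
opening: 0.0449
```

move_arm:
  commands:
    - [0.3, 0.7, 0, 0, 30]
    - [0.08, 0.2, 0, 0, 30]
    - [0, 0, -0.4, 0, 30]
    - [0, 0, -0.5, 0, 30]
    - [0, 0, 0, 0, 30]

```text
time: 12.32
tcp_pos: [0.5905, 0.2733, 0.2124]
tool_rot: [[-0.119, -0.006, 0.993], [-0.993, -0.005, -0.119], [0.006, -1.0, -0.005]]
force: [0.9, 0.6, -0.6]
opening: 0.0451
```

move_arm:
  commands:
    - [0.03, 0.07, -0.3, 0, 30]
    - [0, 0, -0.2, 0, 30]
    - [0, 0, 0, 0, 30]
    - [0, 0, 0, 0, 30]

```text
time: 12.82
tcp_pos: [0.5935, 0.2802, 0.1911]
tool_rot: [[-0.117, 0.001, 0.993], [-0.993, 0.0, -0.117], [-0.0, -1.0, 0.001]]
force: [-0.2, -0.2, -0.6]
opening: 0.0452
```

```bash
python3 - <<'E'
from h import *
stat(); s=snap("wrist"); blobs(s,amax=60000); save(s,"w5.png",(140,0,420,420),1.4)
E
```

```text
t 12.825 tcp [0.5935 0.2802 0.1911] jaw deg -6.7 tilt -1.0 open 0.0452 F [-0.2 -0.2 -0.6] J [-10.  38. -27.  97.  21.  50. -52.]
px [271. 170.] A 9381 z 0.030 rect c 596.7 330.0 size 44.3 44.4 long dir deg 147.4 mean [0.5966 0.3311]
px [277. 305.] A 11820 z 0.039 rect c 592.6 266.1 size 72.1 44.4 long dir deg 88.4 mean [0.5927 0.2758]
```

View pics/w5.png

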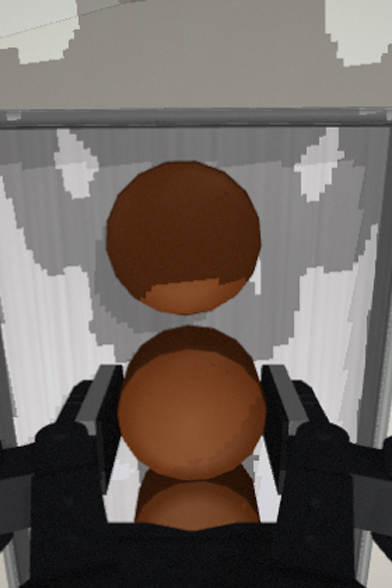

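The held round (190,400 in the crop) sits clear between round_2 (183,237) and the resident round (197,500). Lowering it now.

move_arm:
  commands:
    - [0, -0.04, -0.12, 0, 30]
    - [0, 0, -0.05, 0, 30]
    - [0, 0, 0, 0, 30]

```text
time: 13.25
tcp_pos: [0.5932, 0.2778, 0.1819]
tool_rot: [[-0.117, -0.0, 0.993], [-0.993, -0.0, -0.117], [0.0, -1.0, -0.0]]
force: [0.1, 0.1, -0.4]
opening: 0.0452
```

move_arm:
  commands:
    - [0, 0, -0.03, 0, 30]
    - [0, 0, 0, 0, 30]

```text
time: 13.5
tcp_pos: [0.5934, 0.2782, 0.181]
tool_rot: [[-0.117, 0.0, 0.993], [-0.993, 0.0, -0.117], [-0.0, -1.0, 0.0]]
force: [-1.0, 0.3, 1.3]
opening: 0.0455
```

move_arm:
  commands:
    - [0, 0, -0.015, 0, 30]
    - [0, 0, 0, 0, 60]
    - [0, 0, 0, 0, 62]
    - [0, 0, 0.2, 0, 62]
    - [0, 0, 0.8, 0, 62]

```text
time: 14.12
tcp_pos: [0.5924, 0.2773, 0.2284]
tool_rot: [[-0.116, -0.005, 0.993], [-0.993, -0.002, -0.116], [0.003, -1.0, -0.004]]
force: [1.4, -0.2, -0.1]
opening: 0.0617
```

move_arm:
  commands:
    - [0, 0, 0.8, 0, 75]
    - [-0.25, -0.43, 0, -0.96, 75]
    - [-0.25, -0.43, 0, -0.96, 75]
    - [-0.25, -0.43, 0, -0.96, 75]
    - [-0.25, -0.43, 0, -0.96, 75]

```text
time: 14.75
tcp_pos: [0.543, 0.1914, 0.2707]
tool_rot: [[-0.378, 0.001, 0.926], [-0.926, 0.0, -0.378], [-0.001, -1.0, 0.001]]
force: [0.7, 0.4, -0.5]
opening: 0.0746
```

move_arm:
  commands:
    - [-0.25, -0.43, 0, -0.96, 75]
    - [-0.25, -0.43, 0, -0.96, 75]
    - [-0.25, -0.43, 0, -0.96, 75]
    - [-0.25, -0.43, 0, -0.96, 75]
    - [-0.25, -0.43, 0, -0.96, 75]

```text
time: 15.38
tcp_pos: [0.4804, 0.0839, 0.2706]
tool_rot: [[-0.661, 0.001, 0.75], [-0.75, 0.0, -0.661], [-0.001, -1.0, 0.001]]
force: [0.2, -0.6, -0.1]
opening: 0.0751
```

move_arm:
  commands:
    - [-0.25, -0.43, -0.2, -0.96, 60]
    - [0, 0, -0.2, 0, 60]

```text
time: 15.62
tcp_pos: [0.4676, 0.0613, 0.2499]
tool_rot: [[-0.711, 0.0, 0.704], [-0.704, -0.001, -0.711], [0.001, -1.0, 0.001]]
force: [1.1, 0.4, 0.3]
opening: 0.0602
```

```bash
python3 - <<'E'
from h import *
stat(); s=snap("wrist"); blobs(s,amax=60000)
s=snap("top"); print("top");blobs(s)
E
```

```text
t 15.625 tcp [0.4676 0.0613 0.2499] jaw deg -45.3 tilt -1.0 open 0.0602 F [1.1 0.4 0.3] J [  6.  17. -21. 120.   8.  45. -66.]
px [ 67. 146.] A 10547 z 0.038 rect c 425.1 181.8 size 98.4 41.9 long dir deg 4.3 mean [0.4262 0.1821]
px [275. 223.] A 6041 z 0.026 rect c 470.0 65.0 size 84.2 29.3 long dir deg 44.8 mean [0.4721 0.0671]
px [552. 223.] A 740 z 0.039 rect c 588.9 -44.4 size 33.8 11.6 long dir deg 54.8 mean [ 0.5884 -0.0443]
px [536. 337.] A 893 z 0.015 rect c 542.0 -133.9 size 18.0 41.6 long dir deg 174.5 mean [ 0.5415 -0.1317]
px [131. 404.] A 1276 z 0.002 rect c 354.8 53.7 size 226.0 35.4 long dir deg 13.8 mean [0.2755 0.0379]
top
px [498.  11.] A 497 z 0.076 rect c 979.7 -422.4 size 28.9 78.0 long dir deg 92.3 mean [ 0.9791 -0.4216]
px [80. 22.] A 1770 z 0.082 rect c 956.4 402.2 size 41.6 176.5 long dir deg 93.3 mean [0.9539 0.398 ]
px [540.  21.] A 1049 z 0.076 rect c 963.7 -509.5 size 80.2 61.4 long dir deg 90.0 mean [ 0.9632 -0.5079]
px [500.  43.] A 1774 z 0.076 rect c 916.3 -421.4 size 100.7 80.0 long dir deg 0.1 mean [ 0.9131 -0.4205]
px [449.  32.] A 559 z 0.051 rec
[... 1457 characters left out ...]
0.030 rect c 587.6 -224.9 size 81.9 28.8 long dir deg 2.0 mean [ 0.5873 -0.2244]
px [115. 204.] A 421 z 0.030 rect c 596.4 328.7 size 43.0 41.9 long dir deg 88.1 mean [0.5962 0.3269]
px [140. 206.] A 411 z 0.030 rect c 592.9 275.8 size 41.8 43.8 long dir deg 90.8 mean [0.5929 0.2743]
px [165. 208.] A 420 z 0.030 rect c 589.0 225.1 size 43.6 42.7 long dir deg 45.5 mean [0.5889 0.2244]
px [348. 231.] A 331 z 0.016 rect c 549.3 -135.1 size 17.8 81.3 long dir deg 174.2 mean [ 0.5487 -0.1346]
px [ 24. 358.] A 5032 z 0.002 rect c 267.8 500.0 size 245.6 162.0 long dir deg 0.8 mean [0.2762 0.5229]
px [142. 403.] A 777 z 0.002 rect c 204.8 263.7 size 59.2 108.5 long dir deg 159.7 mean [0.1995 0.2686]
```

Both rounds are in, flat and apart. Next is the bar.

move_arm:
  commands:
    - [0.05, 0.07, -0.5, 0, 60]
    - [0, 0, -0.5, 0, 60]
    - [0, 0, -0.4, 0, 60]
    - [0, 0, -0.06, 0, 60]
    - [0, 0, 0, 0, 60]

```text
time: 16.35
tcp_pos: [0.4714, 0.0673, 0.1774]
tool_rot: [[-0.708, 0.001, 0.707], [-0.707, 0.001, -0.708], [-0.001, -1.0, 0.0]]
force: [0.5, 0.3, 1.2]
opening: 0.0599
```

move_arm:
  commands:
    - [0, 0, 0, 0, 15]
    - [0, 0, 0, 0, 15]
    - [0, 0, 0, 0, 15]
    - [0, 0, 0, 0, 15]
    - [0, 0, 0, 0, 15]
  newtons: 40

```text
time: 16.98
tcp_pos: [0.4715, 0.0667, 0.1779]
tool_rot: [[-0.708, 0.002, 0.706], [-0.706, 0.0, -0.708], [-0.002, -1.0, 0.001]]
force: [-0.1, 0.2, 6.6]
opening: 0.0293
```

move_arm:
  commands:
    - [0, 0, 0.3, 0, 15]
    - [0, 0, 0.7, 0, 15]
    - [0, 0, 0.7, 0, 15]
    - [0.2, -0.6, 0, -1, 15]
    - [0.2, -0.7, 0, -1, 15]

```text
time: 17.6
tcp_pos: [0.491, 0.0013, 0.2635]
tool_rot: [[-0.8, 0.002, 0.6], [-0.6, 0.0, -0.8], [-0.002, -1.0, 0.001]]
force: [0.8, -0.1, -1.6]
opening: 0.0292
```

move_arm:
  commands:
    - [0.2, -0.7, 0, -1, 15]
    - [0.2, -0.7, 0, -1, 15]
    - [0.2, -0.7, 0, -1, 15]
    - [0.2, -0.7, 0, -1, 15]
    - [0.2, -0.7, 0, -1, 15]

```text
time: 18.23
tcp_pos: [0.5408, -0.1746, 0.2627]
tool_rot: [[-0.957, 0.0, 0.289], [-0.289, 0.0, -0.957], [-0.0, -1.0, -0.0]]
force: [1.6, -0.8, -0.7]
opening: 0.0293
```

move_arm:
  commands:
    - [0.2, -0.7, 0, -1, 15]
    - [0.2, -0.7, 0, -1, 15]
    - [0.2, -0.7, 0, -1, 15]
    - [0.2, -0.4, 0, -0.8, 15]
    - [0, 0, 0, 0, 15]

```text
time: 18.85
tcp_pos: [0.5806, -0.3004, 0.2624]
tool_rot: [[-1.0, 0.0, 0.027], [-0.027, -0.001, -1.0], [-0.0, -1.0, 0.001]]
force: [0.2, 0.8, -0.5]
opening: 0.0291
```

```bash
cat >> h.py <<'E'
def traypts(s,cx,cy):
    P=depthpts(s).reshape(-1,3); P=P[(abs(P[:,0]-cx)<.1)&(abs(P[:,1]-cy)<.12)&(P[:,2]>.017)&(P[:,2]<.0235)]
    for nm,a,b in(("x",0,1),("y",1,0)):
        c=(cx,cy)[a]; q=P[abs(P[:,b]-(cx,cy)[b])<.06]
        h=np.histogram(q[:,a],bins=np.arange(c-.1,c+.1,.002)); print(nm,[(round(float(e)+.001,3),int(n)) for n,e in zip(*h) if n>25])
E
python3 - <<'E'
from h import *
stat(); s=snap("wrist"); blobs(s,amax=60000); save(s,"w6.png"); traypts(s,.594,-.281)
E
```

```text
t 18.85 tcp [ 0.5806 -0.3004  0.2624] jaw deg -88.4 tilt -1.0 open 0.0291 F [ 0.2  0.8 -0.5] J [ 27.  31.  -4.  95.   3.  54. -67.]
px [506. 188.] A 37417 z 0.002 rect c 581.0 -455.9 size 293.5 106.7 long dir deg 15.0 mean [ 0.6015 -0.4638]
px [160. 212.] A 5641 z 0.030 rect c 587.3 -226.1 size 84.0 29.3 long dir deg 2.3 mean [ 0.5905 -0.2263]
px [277. 284.] A 12491 z 0.110 rect c 579.8 -301.0 size 82.7 29.6 long dir deg 1.7 mean [ 0.5849 -0.3007]
px [ 48. 259.] A 2792 z 0.016 rect c 549.2 -136.4 size 19.5 83.2 long dir deg 174.3 mean [ 0.5489 -0.138 ]
x [(0.525, 42), (0.527, 142), (0.529, 98), (0.629, 38), (0.657, 76), (0.659, 506), (0.661, 708), (0.663, 449), (0.665, 58)]
y [(-0.372, 26), (-0.37, 290), (-0.368, 592), (-0.366, 467), (-0.364, 31), (-0.242, 83), (-0.24, 239), (-0.198, 230), (-0.196, 676), (-0.194, 521), (-0.192, 172)]
```

View pics/w6.png

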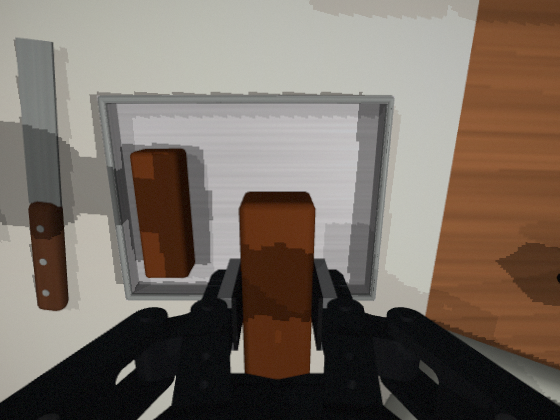

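The bar is held at (277,284), parallel to the resident bar (160,212). The space it goes into is clear, with the tray centre at about (0.594, -0.2815).

move_arm:
  commands:
    - [0.2, -0.02, -0.3, 0, 15]
    - [0.03, 0, -0.5, 0, 15]
    - [0, 0, -0.45, 0, 15]
    - [0, 0, -0.2, 0, 15]
    - [0, 0, 0, 0, 15]

```text
time: 19.52
tcp_pos: [0.5923, -0.2986, 0.1885]
tool_rot: [[-1.0, -0.002, 0.031], [-0.031, 0.001, -1.0], [0.002, -1.0, -0.001]]
force: [-0.1, -0.5, 0.1]
opening: 0.0292
```

move_arm:
  commands:
    - [0, 0, -0.06, 0, 15]
    - [0, 0, 0, 0, 15]

```text
time: 19.77
tcp_pos: [0.5926, -0.2995, 0.1872]
tool_rot: [[-1.0, 0.001, 0.03], [-0.03, -0.001, -1.0], [-0.001, -1.0, 0.001]]
force: [-1.0, -0.4, -0.6]
opening: 0.0289
```

move_arm:
  commands:
    - [0, 0, -0.02, 0, 15]
    - [0, 0, 0, 0, 15]

```text
time: 20.02
tcp_pos: [0.5924, -0.2996, 0.1858]
tool_rot: [[-1.0, 0.0, 0.03], [-0.03, -0.0, -1.0], [-0.0, -1.0, 0.0]]
force: [-0.7, -0.0, -1.0]
opening: 0.0292
```

move_arm:
  commands:
    - [0, 0, -0.05, 0, 15]
    - [0, 0, 0, 0, 15]

```text
time: 20.27
tcp_pos: [0.5922, -0.2994, 0.1827]
tool_rot: [[-1.0, -0.001, 0.03], [-0.03, 0.0, -1.0], [0.001, -1.0, -0.0]]
force: [-0.2, -0.7, -0.7]
opening: 0.0294
```

move_arm:
  commands:
    - [0, 0, -0.03, 0, 15]
    - [0, 0, 0, 0, 15]

```text
time: 20.52
tcp_pos: [0.5924, -0.2995, 0.182]
tool_rot: [[-1.0, 0.0, 0.03], [-0.03, -0.0, -1.0], [-0.0, -1.0, 0.0]]
force: [-1.8, -0.3, 4.4]
opening: 0.0288
```

move_arm:
  commands:
    - [0, 0, -0.02, 0, 15]
    - [0, 0, 0, 0, 15]

```text
time: 20.78
tcp_pos: [0.5924, -0.2995, 0.182]
tool_rot: [[-1.0, -0.0, 0.03], [-0.03, -0.0, -1.0], [0.0, -1.0, 0.0]]
force: [-3.4, 1.2, 9.1]
opening: 0.029
```

Contact confirmed. I'll release the bar and go to the loaf.

move_arm:
  commands:
    - [0, 0, 0.01, 0, 42]
    - [0, 0, 0, 0, 45]
    - [0, 0, 0.2, 0, 45]
    - [0, 0, 0.8, 0, 45]
    - [0, 0, 0.8, 0, 80]

```text
time: 21.4
tcp_pos: [0.5923, -0.2994, 0.2721]
tool_rot: [[-1.0, -0.0, 0.03], [-0.03, 0.0, -1.0], [0.0, -1.0, -0.0]]
force: [0.7, 0.1, -0.1]
opening: 0.062
```

move_arm:
  commands:
    - [-0.2, 0.6, 0.1, 0, 80]
    - [-0.34, 0.96, 0, 0, 80]
    - [-0.34, 0.96, 0, 0, 80]
    - [-0.34, 0.96, 0, 0, 80]
    - [-0.34, 0.96, 0, 0, 80]

```text
time: 22.02
tcp_pos: [0.5139, -0.076, 0.2767]
tool_rot: [[-1.0, 0.001, 0.03], [-0.03, -0.0, -1.0], [-0.001, -1.0, 0.0]]
force: [1.2, 0.2, 0.8]
opening: 0.0802
```

move_arm:
  commands:
    - [-0.34, 0.96, 0, 0, 80]
    - [-0.34, 0.96, 0, 0, 80]
    - [-0.34, 0.96, 0, 0, 80]
    - [-0.34, 0.96, 0, 0, 80]
    - [-0.34, 0.96, 0, 0, 80]

```text
time: 22.65
tcp_pos: [0.4288, 0.164, 0.2768]
tool_rot: [[-1.0, 0.002, 0.029], [-0.029, 0.0, -1.0], [-0.002, -1.0, -0.0]]
force: [-0.1, 0.8, 0.7]
opening: 0.0798
```

move_arm:
  commands:
    - [-0.1, 0.3, 0, 0, 80]
    - [0, 0, 0, 0, 80]

```text
time: 22.9
tcp_pos: [0.424, 0.1788, 0.2766]
tool_rot: [[-0.999, 0.001, 0.033], [-0.033, 0.0, -0.999], [-0.001, -1.0, -0.0]]
force: [0.7, -0.7, -0.1]
opening: 0.0799
```

```bash
python3 - <<'E'
from h import *
stat(); s=snap("wrist"); blobs(s,amax=60000); save(s,"w7.png")
s=snap("top"); print("top"); blobs(s); save(s,"t7.png",(80,140,480,360),2)
E
```

```text
t 22.9 tcp [0.424  0.1788 0.2766] jaw deg -88.1 tilt -1.0 open 0.0799 F [ 0.7 -0.7 -0.1] J [ -13.   13.  -17.  121.    5.   47. -121.]
px [271. 217.] A 7403 z 0.037 rect c 425.7 182.2 size 100.0 41.5 long dir deg 3.4 mean [0.4301 0.1826]
px [222. 364.] A 2779 z 0.002 rect c 346.7 230.2 size 175.7 95.1 long dir deg 9.7 mean [0.2842 0.2224]
px [370. 364.] A 399 z 0.001 rect c 358.0 116.2 size 186.9 22.1 long dir deg 20.6 mean [0.2889 0.0927]
px [457. 410.] A 691 z 0.001 rect c 314.0 58.0 size 233.0 32.8 long dir deg 33.7 mean [0.2381 0.0041]
top
px [498.  11.] A 496 z 0.076 rect c 979.8 -422.6 size 28.7 79.8 long dir deg 91.2 mean [ 0.979  -0.4215]
px [80. 22.] A 1763 z 0.083 rect c 956.2 401.9 size 42.0 175.8 long dir deg 93.9 mean [0.9539 0.3979]
px [541.  45.] A 2608 z 0.076 rect c 914.8 -509.5 size 162.7 81.1 long dir deg 0.1 mean [ 0.9139 -0.506 ]
px [499.  35.] A 1162 z 0.076 rect c 933.0 -422.0 size 67.0 80.4 long dir deg 90.9 mean [ 0.9295 -0.4204]
px [449.  32.] A 544 z 0.051 rect c 950.0 -333.8 size 79.0 34.3 long dir deg 90.0 mean [ 0.9463 -0.3325]
px [79. 49.] A 1754 z 0.08
[... 1561 characters left out ...]
 z 0.030 rect c 596.1 328.8 size 43.2 43.4 long dir deg 106.5 mean [0.5962 0.3268]
px [140. 206.] A 411 z 0.030 rect c 593.0 275.7 size 41.5 42.1 long dir deg 91.0 mean [0.5929 0.2744]
px [165. 208.] A 421 z 0.030 rect c 589.8 225.6 size 41.8 44.5 long dir deg 90.5 mean [0.5888 0.2241]
px [348. 231.] A 335 z 0.016 rect c 549.3 -135.0 size 17.7 81.4 long dir deg 174.7 mean [ 0.5487 -0.1346]
px [184. 282.] A 610 z 0.038 rect c 447.5 168.1 size 67.6 54.5 long dir deg 89.0 mean [0.4461 0.1804]
px [ 20. 318.] A 955 z 0.002 rect c 411.8 393.8 size 55.9 415.1 long dir deg 110.4 mean [0.3575 0.5327]
px [206. 362.] A 153 z 0.002 rect c 285.5 139.3 size 25.7 26.3 long dir deg 91.5 mean [0.2856 0.1396]
```

View pics/w7.png

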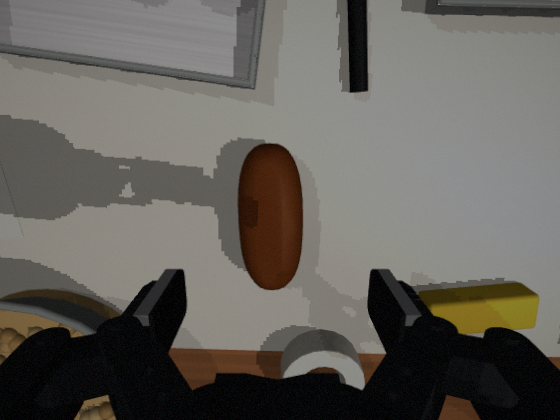

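The loaf is centred between the fingers (270,217), with the yellow bar and the tape clear of them. The bar is confirmed flat at (0.590, -0.299) with its angle matching. Gripping the loaf now.

move_arm:
  commands:
    - [0.06, 0.06, -0.5, 0.3, 80]
    - [0, 0, -0.6, 0, 80]
    - [0, 0, -0.5, 0, 80]
    - [0, 0, -0.32, 0, 80]
    - [0, 0, 0, 0, 80]

```text
time: 23.62
tcp_pos: [0.4273, 0.1795, 0.1792]
tool_rot: [[-0.999, -0.002, 0.049], [-0.049, -0.001, -0.999], [0.002, -1.0, 0.001]]
force: [0.4, 0.3, -0.4]
opening: 0.0801
```

move_arm:
  commands:
    - [0, 0, 0, 0, 30]
    - [0, 0, 0, 0, 30]
    - [0, 0, 0, 0, 30]
    - [0, 0, 0, 0, 30]
    - [0, 0, 0, 0, 30]
  newtons: 50

```text
time: 24.25
tcp_pos: [0.428, 0.181, 0.1812]
tool_rot: [[-0.999, 0.003, 0.051], [-0.051, 0.001, -0.999], [-0.003, -1.0, -0.001]]
force: [-1.0, 0.4, 6.8]
opening: 0.0449
```

move_arm:
  commands:
    - [0, 0, 0.3, 0, 30]
    - [0, 0, 0.7, 0, 30]
    - [0, 0, 0.9, 0, 30]
    - [0, 0, 0.2, 0, 30]

```text
time: 24.75
tcp_pos: [0.4281, 0.181, 0.2883]
tool_rot: [[-0.999, 0.006, 0.05], [-0.05, 0.002, -0.999], [-0.006, -1.0, -0.002]]
force: [-0.0, -0.7, -2.4]
opening: 0.0449
```

```bash
python3 - <<'E'
from h import *
stat(); s=snap("wrist"); blobs(s,amax=60000)
E
```

```text
t 24.75 tcp [0.4281 0.181  0.2883] jaw deg -87.1 tilt -1.0 open 0.0449 F [-0.  -0.7 -2.4] J [ -12.   12.  -18.  120.    5.   49. -120.]
px [275. 281.] A 18293 z 0.144 rect c 434.1 180.6 size 44.7 87.2 long dir deg 179.2 mean [0.4391 0.1817]
px [540. 372.] A 1210 z 0.001 rect c 347.4 9.3 size 295.2 31.2 long dir deg 54.8 mean [ 0.2847 -0.0721]
px [407. 403.] A 1033 z 0.002 rect c 327.1 98.0 size 264.8 31.6 long dir deg 30.9 mean [0.2465 0.0486]
```

move_arm:
  commands:
    - [0.4, -0.3, 0, -0.5, 30]
    - [0.7, -0.5, 0, 0, 30]
    - [0.7, -0.5, 0, 0, 30]
    - [0.7, -0.5, 0, 0, 30]
    - [0.7, -0.5, 0, 0, 30]

```text
time: 25.42
tcp_pos: [0.5885, 0.0628, 0.2827]
tool_rot: [[-1.0, -0.003, 0.014], [-0.014, -0.002, -1.0], [0.003, -1.0, 0.001]]
force: [1.1, 0.5, -1.4]
opening: 0.0448
```

move_arm:
  commands:
    - [0.6, -0.5, 0, 0, 30]
    - [0.28, -0.28, 0, 0, 30]
    - [0, 0, 0, 0, 30]

```text
time: 25.8
tcp_pos: [0.6315, 0.0245, 0.2834]
tool_rot: [[-1.0, -0.003, 0.012], [-0.012, -0.001, -1.0], [0.003, -1.0, 0.001]]
force: [-1.0, 0.5, -1.2]
opening: 0.0448
```

```bash
python3 - <<'E'
from h import *
stat(); s=snap("wrist"); blobs(s,amax=60000); save(s,"w8.png"); traypts(s,.6335,-.001)
E
```

```text
t 25.8 tcp [0.6315 0.0245 0.2834] jaw deg -89.3 tilt -1.0 open 0.0448 F [-1.   0.5 -1.2] J [   2.   28.  -11.   97.    6.   56. -100.]
px [385. 215.] A 8053 z 0.041 rect c 632.5 -51.4 size 42.0 100.2 long dir deg 179.4 mean [ 0.6367 -0.0494]
px [277. 278.] A 18587 z 0.139 rect c 637.6 24.2 size 84.5 43.3 long dir deg 1.1 mean [0.6408 0.0241]
px [ 23. 264.] A 2626 z 0.030 rect c 588.6 217.8 size 30.4 45.2 long dir deg 173.4 mean [0.5915 0.2162]
px [472. 295.] A 1366 z 0.015 rect c 601.3 -101.8 size 159.6 48.2 long dir deg 42.4 mean [ 0.5655 -0.1339]
x [(0.569, 28), (0.571, 60), (0.699, 241), (0.701, 555), (0.703, 395), (0.705, 76)]
y [(-0.09, 75), (-0.088, 283), (-0.086, 518), (-0.084, 315), (-0.034, 27), (-0.032, 50), (-0.03, 135), (0.084, 87), (0.086, 422), (0.088, 377), (0.09, 129)]
```

View pics/w8.png

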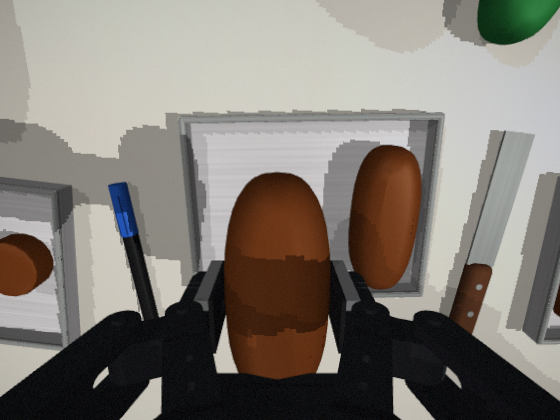

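The tray is centred at about (0.6365, 0.000). The held loaf (277,278) is parallel to the resident one (385,215), which stands clear. Lowering now.

move_arm:
  commands:
    - [0.1, 0.06, -0.4, 0, 30]
    - [0, 0, -0.5, 0, 30]
    - [0, 0, -0.5, 0, 30]
    - [0, 0, -0.4, 0, 30]
    - [0, 0, 0, 0, 30]

```text
time: 26.48
tcp_pos: [0.6349, 0.0303, 0.1926]
tool_rot: [[-1.0, -0.005, 0.017], [-0.017, -0.0, -1.0], [0.005, -1.0, 0.0]]
force: [0.3, -0.1, -1.8]
opening: 0.045
```

move_arm:
  commands:
    - [0, 0, -0.06, 0, 30]
    - [0, 0, 0, 0, 30]

```text
time: 26.72
tcp_pos: [0.6367, 0.0296, 0.1928]
tool_rot: [[-1.0, 0.002, 0.016], [-0.016, 0.0, -1.0], [-0.002, -1.0, 0.0]]
force: [0.2, 0.8, -1.8]
opening: 0.0448
```

move_arm:
  commands:
    - [0, 0, -0.08, 0, 30]
    - [0, 0, 0, 0, 30]
    - [0, 0, 0, 0, 30]

```text
time: 27.1
tcp_pos: [0.6364, 0.0295, 0.1881]
tool_rot: [[-1.0, 0.0, 0.016], [-0.016, -0.0, -1.0], [-0.0, -1.0, 0.0]]
force: [0.8, -0.1, -1.6]
opening: 0.0449
```

move_arm:
  commands:
    - [0, 0, -0.04, 0, 30]
    - [0, 0, 0, 0, 30]
    - [0, 0, 0, 0, 30]

```text
time: 27.48
tcp_pos: [0.6363, 0.0295, 0.186]
tool_rot: [[-1.0, -0.0, 0.016], [-0.016, -0.0, -1.0], [0.0, -1.0, 0.0]]
force: [0.4, -0.3, -1.0]
opening: 0.0449
```

move_arm:
  commands:
    - [0, 0, -0.03, 0, 30]
    - [0, 0, 0, 0, 30]

```text
time: 27.72
tcp_pos: [0.6365, 0.0295, 0.1854]
tool_rot: [[-1.0, 0.0, 0.016], [-0.016, -0.0, -1.0], [-0.0, -1.0, 0.0]]
force: [-2.5, -0.6, 4.3]
opening: 0.0449
```

move_arm:
  commands:
    - [0, 0, -0.02, 0, 30]
    - [0, 0, 0, 0, 30]

```text
time: 27.98
tcp_pos: [0.6365, 0.0295, 0.1853]
tool_rot: [[-1.0, 0.0, 0.016], [-0.016, -0.0, -1.0], [-0.0, -1.0, 0.0]]
force: [-4.2, -0.7, 10.6]
opening: 0.0449
```

The loaf is on the tray floor, at the expected height (0.1812 + 0.004). Releasing it and backing off.

move_arm:
  commands:
    - [0, 0, 0.02, 0, 55]
    - [0, 0, 0, 0, 60]
    - [0, 0, 0, 0, 60]
    - [0, 0, 0.3, 0, 60]
    - [0, 0, 0.8, 0, 60]

```text
time: 28.6
tcp_pos: [0.6354, 0.0294, 0.2387]
tool_rot: [[-1.0, -0.005, 0.016], [-0.016, -0.0, -1.0], [0.005, -1.0, 0.0]]
force: [1.0, 0.2, -0.1]
opening: 0.06
```

move_arm:
  commands:
    - [0, 0, 0.8, 0, 60]
    - [-0.4, 0, 0.5, 0, 60]
    - [-0.8, 0, 0.3, 0, 60]
    - [-0.8, 0, 0.3, 0, 60]
    - [-0.8, 0, 0, 0, 60]

```text
time: 29.22
tcp_pos: [0.4957, 0.0298, 0.3368]
tool_rot: [[-1.0, 0.004, 0.016], [-0.016, 0.0, -1.0], [-0.004, -1.0, -0.0]]
force: [0.2, 1.0, 0.8]
opening: 0.0604
```

```bash
python3 - <<'E'
from h import *
stat(); s=snap("top"); blobs(s,amin=350,amax=1100); save(s,"t8.png",(80,140,480,360),2)
E
```

```text
t 29.225 tcp [0.4957 0.0298 0.3368] jaw deg -89.1 tilt -1.0 open 0.0604 F [0.2 1.  0.8] J [   3.   11.  -13.  113.    3.   56. -100.]
px [498.  12.] A 519 z 0.076 rect c 979.7 -422.4 size 80.3 28.8 long dir deg 89.7 mean [ 0.9788 -0.4209]
px [265. 186.] A 988 z 0.042 rect c 632.6 28.7 size 99.2 40.6 long dir deg 0.8 mean [0.6322 0.0285]
px [307. 188.] A 999 z 0.042 rect c 631.1 -52.3 size 100.9 40.6 long dir deg 0.5 mean [ 0.6302 -0.0521]
px [395. 212.] A 652 z 0.031 rect c 587.6 -225.3 size 82.0 28.6 long dir deg 2.0 mean [ 0.5873 -0.2243]
px [433. 211.] A 672 z 0.030 rect c 590.5 -299.0 size 81.8 29.1 long dir deg 1.5 mean [ 0.5905 -0.2979]
px [115. 204.] A 425 z 0.030 rect c 596.2 328.9 size 45.2 42.1 long dir deg 89.5 mean [0.5962 0.3269]
px [140. 206.] A 411 z 0.030 rect c 593.0 275.9 size 41.8 42.1 long dir deg 91.1 mean [0.5929 0.2744]
px [165. 208.] A 420 z 0.030 rect c 589.7 225.4 size 41.5 45.1 long dir deg 90.1 mean [0.5888 0.2241]
px [139. 409.] A 484 z 0.002 rect c 183.1 268.3 size 54.4 73.0 long dir deg 150.5 mean [0.1863 0.274 ]
```

View pics/t8.png

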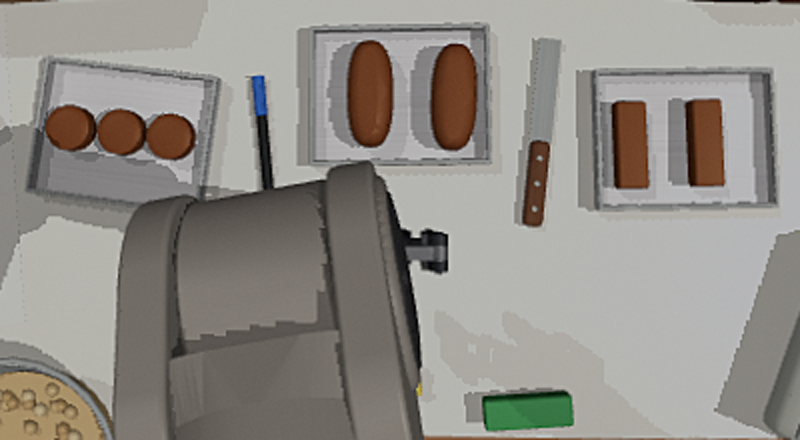

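The final view shows three rounds at (70,128), (121,132) and (171,136), two parallel loaves at (370,95) and (453,97), and two parallel bars at (631,144) and (705,143). All are flat with matching top heights, and the arm is clear. Handing in.

```bash
python3 - <<'E'
from h import *
print(arm.finish_job())
E
```

```text
the job is handed in; nothing more can be done
None
```

I sorted all four loose sweets into the matching trays and handed the job in at about 29 s of the 90 s. The hand-in gives no verdict. Each sweet was lowered until the wrist force showed it on the tray floor, then released.

- **Placement:** in the final top view, every placed sweet stands as high as the one already in its tray, so all lie flat. None overlap, though by the last measurements the middle round is only a few millimetres from its two neighbours.
- **Alignment:** the loaf is within about 0.5° of the loaf beside it, and the bar within about 1°.
- **Sweets already in the trays:** all three stayed within about 1 mm of where they were first measured, and the arm ended clear of everything.
- **Disagreement between views:** the first top-view estimate of the round tray's centre differed by about 4 mm in y from the close-up depth reading. I used the close-up value, and the final positions are well inside the limits either way.

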